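# Release the ratchet clamp and rack the bottle

### The arm

A 6-joint arm with a two-finger parallel gripper is mounted at the origin on a cart in front of the work surface, level with it; the furniture and walls round the work are solid. World frame = base frame: x ahead of the robot, y to its left, z up, the work surface at z = 0. Lengths are in m, angles in degrees, forces in N, time in s.
With the tool pointing down it reaches from about 0.4 to 0.825 m from the base axis. Payload 7 kg.
Tool frame: the origin (TCP) lies on the centre line of the jaws, within the pads' length; the fingertips stand 19 mm ahead of it and the grasp point (between the pads) is the TCP (r.tip_extent is the distance from the TCP to the fingertips, in m); z points along the fingers, y is the line along which they close (so a half turn about z gives the same grasp; the last joint's range is limited). The gripper opens to 88 mm and grips with 3 to 60 N. Pads are 19 mm wide; open, the fingers measure 130 mm over their backs; the gripper's body (78 mm by 193 mm) begins 47 mm behind the grasp point.
Start: joints at [92.023, 20.546, 0.682, 0, -70.136, -16.507], TCP at [0.169, 0.654, 0.246] pointing down, gripper open.
Joint ranges: [-176.03, 176.03], [-82.01, 121.73], [-58.28, 71.71], [-173.87, 95.51], [-174.79, -0.11], [-173.66, 173.66]. Speed limits (degrees/s): [136.94, 136.94, 172.46, 180, 180, 180].

### API

Orientations are given as [roll, pitch, yaw] about the fixed x, y, z axes, in that order (R = Rz(yaw) Ry(pitch) Rx(roll)).
In Python, from plant import r gives the robot as it stands. The module is installed in compiled form; this text tells all that it offers.
- The arm moves only by the tool jog_arm, never from a script. Its argument "deltas" is a list that holds one entry, the list of rows, each a list of 5 numbers: the opening, from -1 (shut) to 1 (fully open), then the shift along the world's x, y, z in cm, then the turn about the world's z in rad. In form: [[[claw, dx, dy, dz, turn], ...]]. A call has 1 to 8 rows; each row shifts and turns the commanded pose from where the row before left it; what a row does not reach is not made up. A row lasts 1/8 s, in which the tool goes at most 62.5 mm and 10.7 degrees, less where a joint would pass 70% of its speed; a pose out of reach is approached as far as the arm can. A call with a gripper value outside its range is refused whole. The fingers move at their own pace and stop on an object; "force" is the grip in N (left out, the last holds). Time passes only in rows, so rows that do not move let the fingers close. It gives the time, the measured TCP pose, the force, the opening and the grip force at its end, in the units of the state.
- r.get_state(): the state, without advancing time (a new reading comes with each control period).
- r.capture(name): name is "scene" or "top"; returns the picture (400x640x3 uint8, blue, green, red); there is no depth.
- r.camera_info(name): a dict with "fx", "fy", "cx", "cy" (pixels), "view" (4x4, takes a point from world to camera coordinates). Camera axes: x right, y up, looking along -z (the intrinsics and any distortion apply to the point x, -y, -z); pixel columns grow to the right and rows downward; lengths in m; the calibration is good to about 2 mm. A picture is of the moment at which its call begins. camera_info takes no time and is no camera call.
- r.close_job(): hands the job in; it is judged then, once.
The state is a dict: "time_s": time; "joints": joint angles; "qd": joint speeds; "joint_torque": joint torques, N m; "tcp_pos": TCP position; "eef_rot": TCP orientation; "contact_force": force on the tool from outside, world axes, zero at the start; "moment": the same for the moment, N m; "gripper_width": finger opening in m; "gripper_force": force on a finger pad.
Only numpy, scipy, OpenCV 4.12 (cv2) and the standard library are available. Lean on these libraries where they do the work, as an engineer would, in place of code of your own. Each camera call takes 0.05 s, during which the arm holds its last target. There are 200 camera calls.

### The job

The small bottle is locked in the ratchet clamp. Press the pawl's tail down gently, by feel and never with more than about 18 newtons, and keep it down until the sprung jaw has run all the way back; then lift the bottle out and stand it upright, fully down, in the empty well of the rack block. Do not push on the jaw, and do not pull the bottle out while it is still clamped; leave the other bottle, the cassette and the marker where they are.

Things in the scene. Friction and masses are not known exactly. Their poses are not given: they have to be found in the camera images.
- clamp: Ratchet clamp fixed to the bench: plate 84 x 245 x 10 mm. Origin on the bench; y along the clamp, z up. From +y to -y, all at x = 0: fixed V jaw, bottle (y = +55 mm), moving jaw, toothed wheel (60 mm diameter, y = -45), pawl pivot (y = -90), tail pad (y = -140). Jaws: 30 mm wide, tops 30 mm above the bench. A bracket 111 mm high with the stop pin stands at the wheel, to x = +34 mm.
- pawl: Sprung steel pawl, 10 mm wide, 115 mm long, along the clamp's y. Origin on its pivot, 73 mm above the bench. Its hook (+y end, 45 mm from the pivot) sits between the wheel's teeth; its tail (-y) ends in a pad. Pressing the tail down lifts the hook; the spring brings it back. How deep the hook sits differs from clamp to clamp and cannot be read from these poses: feel for it.
- pawl_pad (a point): Centre of the top of the tail pad: 24 mm (clamp x) by 22 mm (clamp y), 90 mm above the bench at rest. Press straight down: 4 N to start, about 0.6 N more per mm plus friction. The hook clears after 2 to 11 mm of pad travel; 1 to 2 mm later the pawl meets a hard stop, where force rises steeply. Hold it at that stop (12 to 16 N) while the jaw runs back; over about 18 N overloads it.
- jaw (a joint): Travel of the moving jaw in m: about 0 clamped, 0.018 fully back (toward the clamp's -y). A damped spring drives it and the wheel back in 2 to 4 s while the pawl is held off; if the pawl drops early it catches again at about 0.006 or 0.0125.
- bottle: The clamped bottle: body 29 mm diameter, 52 mm high, 18 mm cap to 56 mm; 40 to 85 g. Origin at the centre of its base, z up. It stands on the 10 mm plate between the jaws (tops 30 mm above the bench); nothing stands beside it in the clamp's x, so grasp the upper half of its body from above, closing the fingers along the clamp's x axis.
- rack: Grey rack block fixed to the bench, 60 x 116 x 30 mm, origin at the centre of its underside, y along its length. Two round wells of 36 mm diameter, 18 mm deep: the empty one at y = +28 mm, the other bottle's at y = -28 mm.
- well (a point): Centre of the floor of the empty well, 12 mm above the bench and 18 mm below the block's top.
- neighbour: The other bottle, of the same size (29 mm diameter, 56 mm high), standing in the other well, 56 mm from the empty one. Leave it alone.
- cassette: White test cassette lying on the bench, 70 x 20 x 5 mm. Leave it alone.
- marker: Marker pen lying on the bench, 140 mm long. Leave it alone.
Mind the look-alikes: they are no part of the job. What is shaped like the bottle but pink or yellow is not meant.

How it is judged:
By the outcome, as a careful person would: the job done as asked, in the order asked, and still so for the second after the job is handed in, with the robot touching nothing.
It also fails if it takes over 64 s, if anything falls off the work surface, if the arm or the gripper's body presses on something with over 40 N, if the wrist force passes 120 N, or if a joint passes its speed limit or range.

## Working session

There is one attempt and no reset: what is moved stays moved. The work goes in short steps, Python scripts to look and compute and a tool call to move; the robot and the scene stay as the last step left them, time stands still between calls to the robot, and variables do not carry over. Pictures are saved under pics/ and viewed, at most 10 in all, crops included, and the job is handed in when it is done.

Besides the shell and the picture viewer there is one more tool, called after "Request:" in YAML: its name, and indented under it one key for each argument. jog_arm: Moves the arm, as the interface text tells. Its arguments: {"type":"object","properties":{"deltas":{"type":"array"},"force":{"type":"number"}},"required":["deltas"]}

```bash
mkdir -p pics; cat > h.py <<'E'
import numpy as np, cv2
from plant import r
def ray(n,u,v):
    c=r.camera_info(n); V=np.array(c["view"]); R=V[:3,:3]; t=V[:3,3]
    d=np.array([(u-c["cx"])/c["fx"],-(v-c["cy"])/c["fy"],-1.]); return -R.T@t, R.T@d
def onz(n,u,v,z):
    o,d=ray(n,u,v); return o+d*(z-o[2])/d[2]
def tri(a,b):
    A=np.zeros((3,3)); y=np.zeros(3); L=[]
    for n,u,v in (a,b):
        o,d=ray(n,u,v); d/=np.linalg.norm(d); P=np.eye(3)-np.outer(d,d); A+=P; y+=P@o; L.append((o,d,P))
    p=np.linalg.solve(A,y); return p,[np.linalg.norm(P@(p-o)) for o,d,P in L]
def proj(n,p):
    c=r.camera_info(n); q=np.array(c["view"])@np.r_[p,1]; return c["cx"]+c["fx"]*q[0]/-q[2], c["cy"]-c["fy"]*q[1]/-q[2]
E
python3 - <<'E'
from h import *
for n in("scene","top"):
    im=r.capture(n); cv2.imwrite(f"pics/{n}0.png",im); c=r.camera_info(n); print(n,{k:(np.round(v,3).tolist()) for k,v in c.items()})
s=r.get_state(); print(s)
E
```

```text
scene {'fx': 427.422, 'fy': 427.422, 'cx': 317.538, 'cy': 196.366, 'view': [[0.793, -0.61, -0.003, -0.353], [0.282, 0.363, 0.888, -0.261], [-0.54, -0.705, 0.46, -0.99], [0.0, 0.0, 0.0, 1.0]]}
top {'fx': 443.244, 'fy': 443.244, 'cx': 317.167, 'cy': 197.19, 'view': [[-0.008, -1.0, -0.001, 0.092], [0.993, -0.008, 0.117, -0.537], [-0.117, -0.0, 0.993, -1.111], [0.0, 0.0, 0.0, 1.0]]}
{'time_s': 0.1, 'joints': array([ 9.20226172e+01,  2.05876494e+01,  6.39336105e-01, -1.82373385e-02,
       -7.01370751e+01, -1.65081806e+01]), 'qd': array([-0.03893596, -0.07040879,  0.21397722, -0.01565117, -0.10473771,
        0.01478793]), 'joint_torque': array([-9.91675188e-04, -5.84158945e+01,  2.93745804e+01,  7.01538876e+00,
        1.01248483e-02, -5.96942732e-05]), 'tcp_pos': array([0.1687458 , 0.65313763, 0.24471358]), 'eef_rot': array([ 1.79913259e+02, -7.82710192e-03, -1.44917669e+01]), 'contact_force': array([-0.30417387, -0.30785515,  0.23799979]), 'moment': array([ 0.04087535,  0.06053129, -0.04194057]), 'gripper_force': 0.0, 'gripper_width': 0.08765347830661406}
```

View pics/scene0.png

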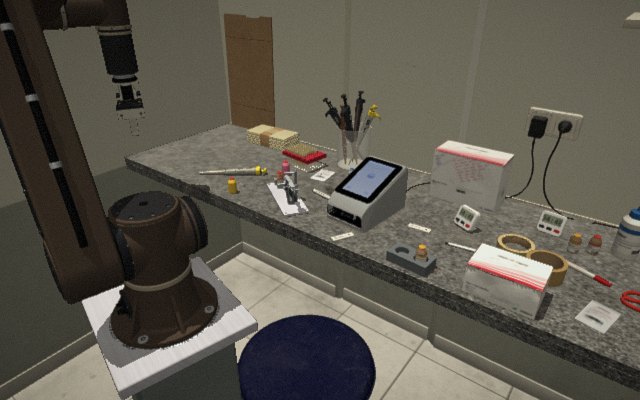

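View pics/top0.png

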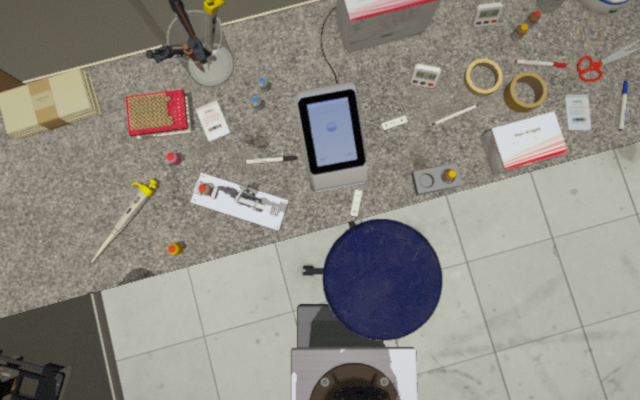

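The scene view shows the clamp near (288,192) and the rack near (411,258). In the top view the clamp plate is at (240,201) with its bottle at (205,188), and the rack is at (437,179) with its empty well at (427,181). The pink bottle at (172,158) and the yellow one at (174,249) in the top view stand outside the clamp, so they are the look-alikes. I'll enlarge to confirm.

```bash
python3 - <<'E'
from h import *
t=cv2.imread("pics/top0.png"); s=cv2.imread("pics/scene0.png")
a=cv2.resize(t[165:235,150:300],(800,373),interpolation=cv2.INTER_CUBIC)
b=cv2.resize(s[150:220,250:325],(240,224),interpolation=cv2.INTER_CUBIC)
A=cv2.resize(t[168:233,180:300],None,fx=4,fy=4,interpolation=cv2.INTER_CUBIC)  #480x260
B=cv2.resize(s[150:220,255:320],None,fx=4.8,fy=4.8,interpolation=cv2.INTER_CUBIC) #312x336
C=cv2.resize(t[155:205,400:475],None,fx=4,fy=4,interpolation=cv2.INTER_CUBIC) #300x200
D=cv2.resize(s[235:285,375:445],None,fx=4,fy=4,interpolation=cv2.INTER_CUBIC) #280x200
o=np.zeros((600,800,3),np.uint8); o[:260,:480]=A;o[:336,488:800]=B;o[350:550,:300]=C;o[350:550,320:600]=D
cv2.imwrite("pics/crop1.png",o)
E
```

```text
(no output)
```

View pics/crop1.png

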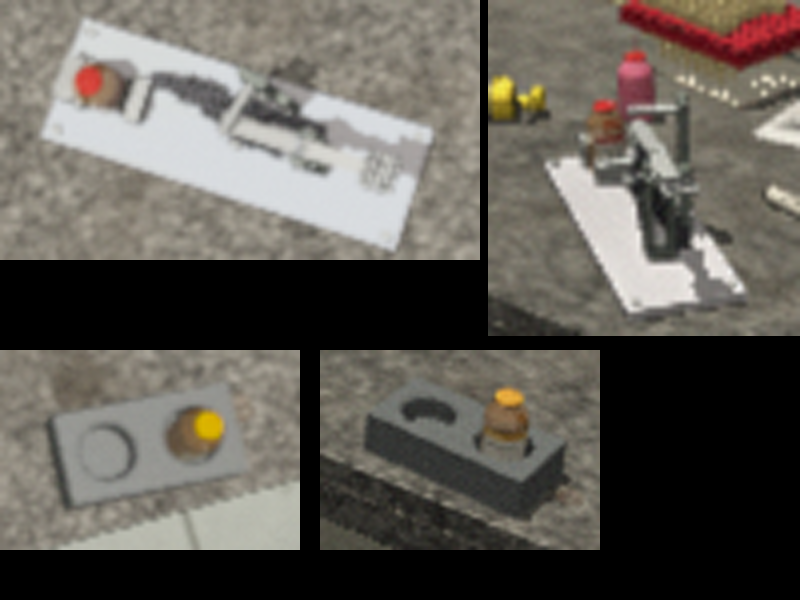

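The crop shows a brown bottle with a red cap in the clamp, cap at top (202,188), with its pad at the far right end (275,210). The neighbour has a brown body and orange cap and stands in the rack's right well at top (449,174). The empty well is at top (427,181). The clamped brown bottle is the one meant; the pink and yellow ones are free-standing decoys.

```bash
python3 - <<'E'
from h import *
t=cv2.imread("pics/top0.png"); s=cv2.imread("pics/scene0.png")
np.set_printoptions(precision=4,suppress=True)
def cen(m,x0,y0,x1,y1):
    k=np.zeros_like(m);k[y0:y1,x0:x1]=m[y0:y1,x0:x1]; n,l,st,c=cv2.connectedComponentsWithStats(k)
    i=1+np.argmax(st[1:,4]); return c[i],st[i]
# plate
hsv=cv2.cvtColor(t,cv2.COLOR_BGR2HSV); m=((hsv[...,2]>165)&(hsv[...,1]<50)).astype(np.uint8)
k=np.zeros_like(m);k[168:233,183:293]=m[168:233,183:293]
n,l,st,c=cv2.connectedComponentsWithStats(k); i=1+np.argmax(st[1:,4]); print("plate",st[i])
ys,xs=np.where(l==i); P=np.array([onz("top",x,y,.010)[:2]*1000 for x,y in zip(xs,ys)],np.float32)
rc=cv2.minAreaRect(P); print(rc); print(cv2.boxPoints(rc))
man=[(201.25,172.5),(190.5,202.25),(279.25,230.5),(288.25,200)]
M=np.array([onz("top",x,y,.01)[:2] for x,y in man]);print(M,M.mean(0),[np.linalg.norm(M[i]-M[(i+1)%4]) for i in range(4)])
red=lambda im:((lambda h:(((h[...,0]<8)|(h[...,0]>172))&(h[...,1]>170)&(h[...,2]>110)))(cv2.cvtColor(im,cv2.COLOR_BGR2HSV))).astype(np.uint8)
a,sa=cen(red(t),195,180,215,196); b,sb=cen(red(s),272,165,290,180); print("cap",a,sa,b,sb)
print(tri(("top",*a),("scene",*b)), onz("top",*a,.066))
pt=(180+380/4,168+170/4); ps=(255+192/4.8,150+192/4.8)
print("pad",onz("top",*pt,.09),tri(("top",*pt),("scene",*ps)))
# rack
wt=(400+105.5/4,155+(452-350)/4); ws=(375+(430-320)/4,235+(411-350)/4)
print("well",onz("top",*wt,.03),tri(("top",*wt),("scene",*ws)))
nt=(400+208/4,155+(426-350)/4);print("neigh cap",onz("top",*nt,.068))
g=((hsv[...,1]<40)&(hsv[...,2]>90)).astype(np.uint8)
cr=[(400+52/4,155+72/4),(400+228/4,155+36/4),(400+243/4,155+117/4),(400+72/4,155+155/4)]
R=np.array([onz("top",x,y,.03)[:2] for x,y in cr]);print(R,R.mean(0),[np.linalg.norm(R[i]-R[(i+1)%4]) for i in range(4)])
E
```

```text
plate [ 190  172   94   59 2055]
((532.9129028320312, 295.4122314453125), (249.0233917236328, 85.06763458251953), 71.682861328125)
[[453.4031 190.5767]
 [534.1605 163.842 ]
 [612.4227 400.2477]
 [531.6653 426.9825]]
[[0.6086 0.3944]
 [0.5297 0.4208]
 [0.4539 0.1876]
 [0.5336 0.1642]] [0.5314 0.2917] [np.float64(0.0832384463043547), np.float64(0.24515475863102004), np.float64(0.08312313948732282), np.float64(0.24207796133964055)]
cap [201.9259 187.8148] [200 185   5   7  27] [278.5    171.6667] [277 171   4   2   6]
(array([0.5601, 0.3785, 0.0608]), [np.float64(0.0004458005691771708), np.float64(0.00044580056917714546)]) [0.5598 0.3769 0.066 ]
pad [0.4992 0.1912 0.09  ] (array([0.5009, 0.1918, 0.079 ]), [np.float64(0.0008860690126651532), np.float64(0.0008860690126650032)])
well [ 0.5795 -0.1952  0.03  ] (array([ 0.581 , -0.1971,  0.0257]), [np.float64(0.0010766457580565253), np.float64(0.0010766457580565034)])
neigh cap [ 0.5897 -0.2507  0.068 ]
[[ 0.5995 -0.1612]
 [ 0.6224 -0.2765]
 [ 0.569  -0.2839]
 [ 0.5451 -0.1724]] [ 0.584  -0.2235] [np.float64(0.1175495071822064), np.float64(0.05383218182099045), np.float64(0.11405892169321966), np.float64(0.055539487170287574)]
```

Request:
jog_arm:
  deltas:
    - [[-1, 3.3, -4.6, 0, -0.16], [-1, 3.3, -4.6, 0, -0.16], [-1, 3.3, -4.6, 0, -0.16], [-1, 3.3, -4.6, 0, -0.16], [-1, 3.3, -4.6, 0, -0.16], [-1, 3.3, -4.6, 0, -0.16], [-1, 3.3, -4.6, 0, -0.16], [-1, 3.3, -4.6, 0, -0.16]]

```text
time_s: 1.1
tcp_pos: [0.4335, 0.2838, 0.2455]
eef_rot: [180.0, 0.0, -88.1]
contact_force: [1.3, 1.3, -0.2]
gripper_width: 0.0132
gripper_force: 0.0
```

Request:
jog_arm:
  deltas:
    - [[-1, 3.3, -4.6, 0, -0.16], [-1, 3.3, -4.6, 0, -0.16], [-1, 0, 0, 0, 0], [-1, 0, 0, 0, 0]]

```text
time_s: 1.6
tcp_pos: [0.4987, 0.1932, 0.2452]
eef_rot: [180.0, -0.0, -106.2]
contact_force: [1.1, -0.6, 1.1]
gripper_width: 0.0006
gripper_force: 0.0
```

Request:
jog_arm:
  deltas:
    - [[-1, 0, -0.2, -3, -0.035], [-1, 0, 0, -3, 0], [-1, 0, 0, -3, 0], [-1, 0, 0, -2.6, 0], [-1, 0, 0, -0.6, 0], [-1, 0, 0, 0, 0]]

```text
time_s: 2.35
tcp_pos: [0.4987, 0.1924, 0.1239]
eef_rot: [-180.0, -0.0, -108.1]
contact_force: [0.9, -0.2, 0.5]
gripper_width: 0.0006
gripper_force: 0.0
```

```bash
python3 - <<'E'
from h import *
s=r.get_state(); print(s["tcp_pos"],s["contact_force"],s["eef_rot"],r.tip_extent)
t=r.capture("top"); S=r.capture("scene")
A=cv2.resize(t[150:250,180:310],None,fx=3,fy=3,interpolation=cv2.INTER_CUBIC)
B=cv2.resize(S[130:230,240:330],None,fx=4,fy=4,interpolation=cv2.INTER_CUBIC)
o=np.zeros((400,760,3),np.uint8);o[:300,:390]=A;o[:,400:760]=B;cv2.imwrite("pics/c2.png",o)
E
```

```text
[0.49868679 0.19235468 0.12388829] [ 0.87502451 -0.16837423  0.51798776] [-1.79993907e+02 -9.98355621e-03 -1.08058020e+02] 0.019
```

View pics/c2.png

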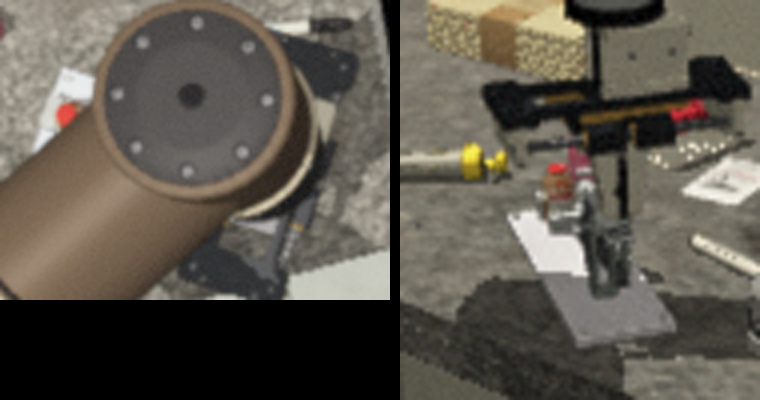

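The gripper is shut above the pad, with its tips about 15 mm up. Now I'll feel down slowly.

Request:
jog_arm:
  deltas:
    - [[-1, 0, -0.1, -0.5, 0], [-1, 0, 0, -0.5, 0], [-1, 0, 0, -0.2, 0], [-1, 0, 0, 0, 0]]

```text
time_s: 2.95
tcp_pos: [0.4988, 0.1904, 0.1114]
eef_rot: [180.0, -0.0, -108.2]
contact_force: [0.6, 0.2, -0.3]
gripper_width: 0.0006
gripper_force: 0.0
```

Request:
jog_arm:
  deltas:
    - [[-1, 0, 0, -0.1, 0], [-1, 0, 0, 0, 0]]

```text
time_s: 3.2
tcp_pos: [0.4988, 0.1905, 0.1106]
eef_rot: [180.0, -0.0, -108.2]
contact_force: [0.6, -0.1, 0.5]
gripper_width: 0.0006
gripper_force: 0.0
```

Request:
jog_arm:
  deltas:
    - [[-1, 0, 0, -0.1, 0], [-1, 0, 0, 0, 0]]

```text
time_s: 3.45
tcp_pos: [0.4988, 0.1905, 0.1095]
eef_rot: [180.0, -0.0, -108.2]
contact_force: [-0.2, 0.4, -0.1]
gripper_width: 0.0005
gripper_force: 0.0
```

Request:
jog_arm:
  deltas:
    - [[-1, 0, 0, -0.1, 0], [-1, 0, 0, 0, 0]]

```text
time_s: 3.7
tcp_pos: [0.4989, 0.1904, 0.109]
eef_rot: [-180.0, 0.0, -108.2]
contact_force: [-1.9, -1.1, 5.0]
gripper_width: 0.0003
gripper_force: 2.6
```

Request:
jog_arm:
  deltas:
    - [[-1, 0, 0, -0.1, 0], [-1, 0, 0, 0, 0]]

```text
time_s: 3.95
tcp_pos: [0.4989, 0.1902, 0.1082]
eef_rot: [-180.0, -0.0, -108.1]
contact_force: [-2.1, -2.4, 6.7]
gripper_width: 0.0002
gripper_force: 3.4
```

Request:
jog_arm:
  deltas:
    - [[-1, 0, 0, -0.1, 0], [-1, 0, 0, 0, 0]]

```text
time_s: 4.2
tcp_pos: [0.4988, 0.19, 0.1072]
eef_rot: [-180.0, -0.0, -108.2]
contact_force: [-1.6, -2.6, 7.7]
gripper_width: 0.0005
gripper_force: 3.9
```

Request:
jog_arm:
  deltas:
    - [[-1, 0, 0, -0.05, 0], [-1, 0, 0, 0, 0]]

```text
time_s: 4.45
tcp_pos: [0.4987, 0.1899, 0.1068]
eef_rot: [-180.0, -0.1, -108.1]
contact_force: [-2.0, -3.7, 8.9]
gripper_width: 0.0006
gripper_force: 4.3
```

Request:
jog_arm:
  deltas:
    - [[-1, 0, 0, -0.05, 0], [-1, 0, 0, 0, 0]]

```text
time_s: 4.7
tcp_pos: [0.4987, 0.1898, 0.1063]
eef_rot: [-180.0, -0.1, -108.1]
contact_force: [-3.0, -3.5, 8.6]
gripper_width: 0.0007
gripper_force: 4.4
```

Request:
jog_arm:
  deltas:
    - [[-1, 0, 0, -0.05, 0], [-1, 0, 0, 0, 0]]

```text
time_s: 4.95
tcp_pos: [0.4987, 0.1896, 0.1058]
eef_rot: [-180.0, -0.1, -108.1]
contact_force: [-3.0, -4.7, 9.1]
gripper_width: 0.0007
gripper_force: 4.7
```

Request:
jog_arm:
  deltas:
    - [[-1, -0.02, -0.05, -0.05, 0], [-1, 0, 0, 0, 0]]

```text
time_s: 5.2
tcp_pos: [0.4986, 0.1895, 0.1054]
eef_rot: [-180.0, -0.0, -108.1]
contact_force: [-3.0, -3.3, 9.1]
gripper_width: 0.0006
gripper_force: 4.6
```

Request:
jog_arm:
  deltas:
    - [[-1, -0.01, -0.04, -0.05, 0], [-1, 0, 0, 0, 0]]

```text
time_s: 5.45
tcp_pos: [0.4986, 0.1893, 0.1049]
eef_rot: [-180.0, -0.0, -108.1]
contact_force: [-3.0, -2.5, 8.7]
gripper_width: 0.0007
gripper_force: 4.6
```

Request:
jog_arm:
  deltas:
    - [[-1, -0.01, -0.03, -0.06, 0], [-1, 0, 0, 0, 0]]

```text
time_s: 5.7
tcp_pos: [0.4986, 0.1891, 0.1043]
eef_rot: [-180.0, -0.0, -108.1]
contact_force: [-2.9, -1.9, 8.0]
gripper_width: 0.0003
gripper_force: 4.2
```

Request:
jog_arm:
  deltas:
    - [[-1, -0.01, -0.02, -0.06, 0], [-1, 0, 0, 0, 0]]

```text
time_s: 5.95
tcp_pos: [0.4985, 0.189, 0.1037]
eef_rot: [-180.0, 0.0, -108.1]
contact_force: [-2.1, -1.8, 7.6]
gripper_width: 0.0001
gripper_force: 4.3
```

Request:
jog_arm:
  deltas:
    - [[-1, -0.01, -0.02, -0.06, 0], [-1, 0, 0, 0, 0]]

```text
time_s: 6.2
tcp_pos: [0.4985, 0.1888, 0.1032]
eef_rot: [-180.0, 0.0, -108.1]
contact_force: [-2.5, -2.4, 9.2]
gripper_width: 0.0003
gripper_force: 4.5
```

Request:
jog_arm:
  deltas:
    - [[-1, -0.01, -0.02, -0.06, 0], [-1, 0, 0, 0, 0]]

```text
time_s: 6.45
tcp_pos: [0.4985, 0.1887, 0.1026]
eef_rot: [-180.0, 0.0, -108.1]
contact_force: [-2.2, -1.3, 9.4]
gripper_width: 0.0005
gripper_force: 4.6
```

Request:
jog_arm:
  deltas:
    - [[-1, -0.01, -0.02, -0.06, 0], [-1, 0, 0, 0, 0]]

```text
time_s: 6.7
tcp_pos: [0.4985, 0.1886, 0.1022]
eef_rot: [-179.9, 0.0, -108.1]
contact_force: [-3.3, -2.3, 10.9]
gripper_width: 0.0008
gripper_force: 5.5
```

Request:
jog_arm:
  deltas:
    - [[-1, -0.01, -0.02, -0.06, 0], [-1, 0, 0, 0, 0]]

```text
time_s: 6.95
tcp_pos: [0.4985, 0.1886, 0.102]
eef_rot: [-179.9, 0.1, -108.1]
contact_force: [-3.9, -1.8, 13.3]
gripper_width: 0.0005
gripper_force: 6.9
```

The force has risen steeply to 13 N and the pad has stopped moving. That is the hard stop, at about 7 mm of travel. Holding here.

Request:
jog_arm:
  deltas:
    - [[-1, 0, 0, -0.01, 0], [-1, 0, 0, 0, 0], [-1, 0, 0, 0, 0], [-1, 0, 0, 0, 0], [-1, 0, 0, 0, 0], [-1, 0, 0, 0, 0], [-1, 0, 0, 0, 0], [-1, 0, 0, 0, 0]]

```text
time_s: 7.95
tcp_pos: [0.4985, 0.1886, 0.102]
eef_rot: [-179.9, 0.1, -108.1]
contact_force: [-4.4, -1.3, 14.1]
gripper_width: 0.0004
gripper_force: 7.1
```

Request:
jog_arm:
  deltas:
    - [[-1, 0, 0, 0, 0], [-1, 0, 0, 0, 0], [-1, 0, 0, 0, 0], [-1, 0, 0, 0, 0], [-1, 0, 0, 0, 0], [-1, 0, 0, 0, 0], [-1, 0, 0, 0, 0], [-1, 0, 0, 0, 0]]

```text
time_s: 8.95
tcp_pos: [0.4985, 0.1886, 0.1019]
eef_rot: [-179.9, 0.1, -108.1]
contact_force: [-4.2, -1.6, 14.0]
gripper_width: 0.0007
gripper_force: 7.1
```

```bash
python3 - <<'E'
from h import *
t=r.capture("top"); S=r.capture("scene"); cv2.imwrite("pics/S3.png",S); cv2.imwrite("pics/T3.png",t)
S0=cv2.imread("pics/scene0.png")
o=np.zeros((400,800,3),np.uint8)
for i,im in enumerate((S0,S)): o[:,i*400:i*400+390]=cv2.resize(im[155:215,265:320],(390,400),interpolation=cv2.INTER_CUBIC)
cv2.imwrite("pics/c3.png",o)
E
```

```text
(no output)
```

View pics/c3.png

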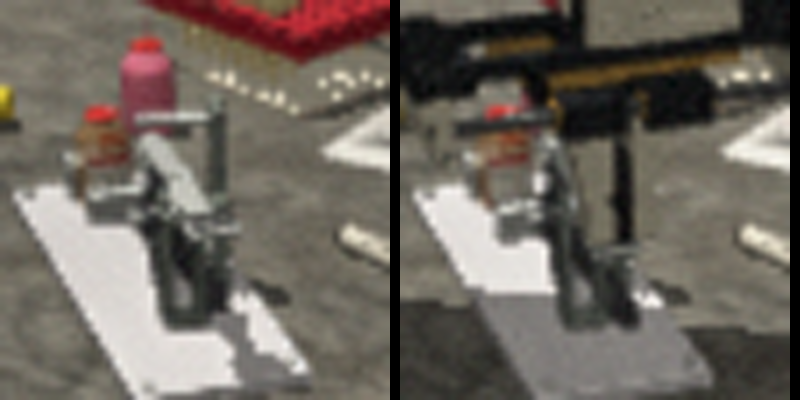

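Jaw has run back: its left edge moved from about (85,195) to (100,215) in the crop. I'll keep holding until there is no further motion.

Request:
jog_arm:
  deltas:
    - [[-1, 0, 0, 0, 0], [-1, 0, 0, 0, 0], [-1, 0, 0, 0, 0], [-1, 0, 0, 0, 0], [-1, 0, 0, 0, 0], [-1, 0, 0, 0, 0], [-1, 0, 0, 0, 0], [-1, 0, 0, 0, 0]]

```text
time_s: 10.05
tcp_pos: [0.4985, 0.1886, 0.102]
eef_rot: [-179.9, 0.1, -108.1]
contact_force: [-3.7, -0.7, 14.3]
gripper_width: 0.0004
gripper_force: 7.1
```

Request:
jog_arm:
  deltas:
    - [[-1, 0, 0, 0, 0], [-1, 0, 0, 0, 0], [-1, 0, 0, 0, 0], [-1, 0, 0, 0, 0], [-1, 0, 0, 0, 0], [-1, 0, 0, 0, 0], [-1, 0, 0, 0, 0], [-1, 0, 0, 0, 0]]

```text
time_s: 11.05
tcp_pos: [0.4985, 0.1886, 0.102]
eef_rot: [-179.9, 0.1, -108.1]
contact_force: [-4.3, -0.4, 14.0]
gripper_width: 0.0005
gripper_force: 7.1
```

Request:
jog_arm:
  deltas:
    - [[-1, 0, 0, 0, 0], [-1, 0, 0, 0, 0], [-1, 0, 0, 0, 0], [-1, 0, 0, 0, 0], [-1, 0, 0, 0, 0], [-1, 0, 0, 0, 0], [-1, 0, 0, 0, 0], [-1, 0, 0, 0, 0]]

```text
time_s: 12.05
tcp_pos: [0.4985, 0.1886, 0.102]
eef_rot: [-179.9, 0.1, -108.1]
contact_force: [-4.8, -1.1, 14.8]
gripper_width: 0.0007
gripper_force: 7.1
```

```bash
python3 - <<'E'
from h import *
S=r.capture("scene"); a=cv2.imread("pics/S3.png"); cv2.imwrite("pics/S4.png",S)
S0=cv2.imread("pics/scene0.png")
o=np.zeros((400,800,3),np.uint8)
for i,im in enumerate((a,S)): o[:,i*400:i*400+390]=cv2.resize(im[155:215,265:320],(390,400),interpolation=cv2.INTER_CUBIC)
cv2.imwrite("pics/c4.png",o)
d=cv2.absdiff(a,S).max(2)[155:215,265:320]; print(d.max(),(d>25).sum(),np.argwhere(d>25)[:20].tolist())
uy=np.array([.3123,.95]);
O=np.array([.5598,.3769])-.055*uy
for y in (.055-.0145,.055-.0325): print(proj("scene",np.r_[O+y*uy,.03]))
E
```

```text
20 0 []
(np.float64(280.2105238170407), np.float64(181.26016844718333))
(np.float64(281.5206811092849), np.float64(183.30414146872775))
```

Request:
jog_arm:
  deltas:
    - [[-1, 0, 0, 1, 0], [-1, 0, 0, 3, 0], [-1, 0, 0, 4, 0], [-1, 0, 0, 4, 0], [0.4, -2, -4, 2, 0], [0.4, -2, -4, 0, 0], [0.4, -2, -4, 0, 0], [0.4, 0, 0, 0, 0]]

```text
time_s: 13.1
tcp_pos: [0.4364, 0.0663, 0.2407]
eef_rot: [-180.0, 0.0, -108.3]
contact_force: [0.7, -0.4, 0.3]
gripper_width: 0.0352
gripper_force: 0.0
```

```bash
python3 - <<'E'
from h import *
print(r.get_state()["tcp_pos"],r.get_state()["contact_force"])
t=r.capture("top"); S=r.capture("scene"); cv2.imwrite("pics/S5.png",S); cv2.imwrite("pics/T5.png",t)
S0=cv2.imread("pics/scene0.png");t0=cv2.imread("pics/top0.png")
o=np.zeros((600,800,3),np.uint8)
for i,(T,im) in enumerate(((t0,S0),(t,S))):
    o[:330,i*400:i*400+390]=cv2.resize(im[155:215,265:320],(390,330),interpolation=cv2.INTER_CUBIC)
    o[340:600,i*400:i*400+390]=cv2.resize(T[170:220,190:265],(390,260),interpolation=cv2.INTER_CUBIC)
cv2.imwrite("pics/c5.png",o)
E
```

```text
[0.43641334 0.06631008 0.24074899] [ 0.67807794 -0.40580526  0.31864615]
```

View pics/c5.png

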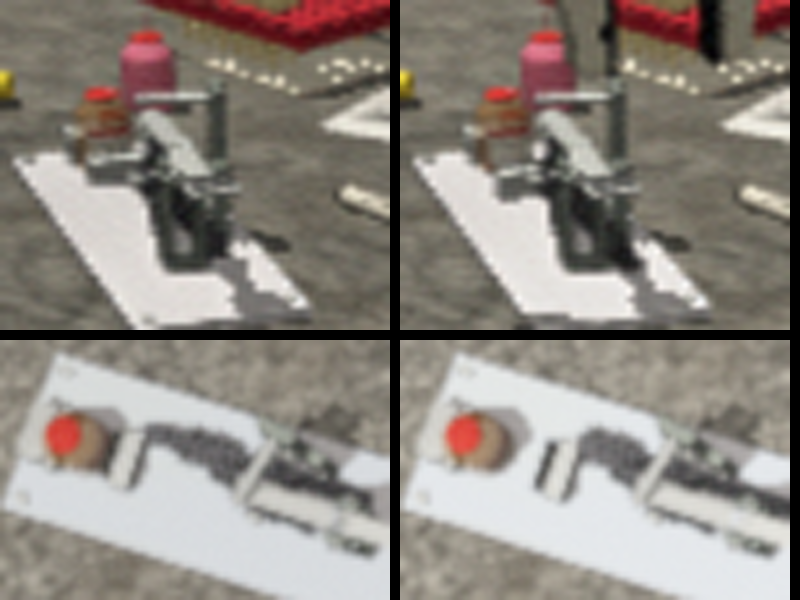

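The jaw has moved from crop (125,458) to (558,470), which is about 17 mm and so fully back. The bottle is still standing at top (202,188). Moving above it now.

Request:
jog_arm:
  force: 15
  deltas:
    - [[0.4, 1.76, 4.44, 0, 0], [0.4, 1.76, 4.44, 0, 0], [0.4, 1.76, 4.44, 0, 0], [0.4, 1.76, 4.44, 0, 0], [0.4, 1.76, 4.44, 0, 0], [0.4, 1.76, 4.44, 0, 0], [0.4, 1.79, 4.46, 0, 0], [0.4, 0, 0, 0, 0]]

```text
time_s: 14.2
tcp_pos: [0.562, 0.3831, 0.2377]
eef_rot: [180.0, -0.1, -108.0]
contact_force: [0.0, -1.7, -0.4]
gripper_width: 0.0614
gripper_force: 0.0
```

Request:
jog_arm:
  deltas:
    - [[0.4, 0, 0, -3, 0], [0.4, 0, 0, -3, 0], [0.4, 0, 0, -3, 0], [0.4, 0, 0, -2, 0], [0.4, 0, 0, -1, 0], [0.4, 0, 0, 0, 0]]

```text
time_s: 14.95
tcp_pos: [0.5612, 0.3793, 0.1197]
eef_rot: [180.0, -0.1, -108.2]
contact_force: [-0.8, 0.4, 0.6]
gripper_width: 0.0615
gripper_force: 0.0
```

Request:
jog_arm:
  deltas:
    - [[0.4, -0.1, -0.2, -1.5, 0], [0.4, 0, 0, -1.5, 0], [0.4, 0, 0, -1.5, 0], [0.4, 0, 0, -1.2, 0], [0.4, 0, 0, -0.8, 0], [0.4, 0, 0, 0, 0], [0.4, 0, 0, 0, 0]]

```text
time_s: 15.82
tcp_pos: [0.5607, 0.3776, 0.0558]
eef_rot: [-180.0, 0.0, -108.2]
contact_force: [-0.1, -0.5, 0.5]
gripper_width: 0.0611
gripper_force: 0.0
```

Request:
jog_arm:
  force: 15
  deltas:
    - [[0, 0, 0, -0.2, 0], [-0.2, 0, 0, 0, 0], [-0.3, 0, 0, 0, 0], [-0.4, 0, 0, 0, 0], [-1, 0, 0, 0, 0], [-1, 0, 0, 0, 0], [-1, 0, 0, 0, 0], [-1, 0, 0, 0, 0]]

```text
time_s: 16.82
tcp_pos: [0.5589, 0.3767, 0.0533]
eef_rot: [179.9, -0.1, -108.2]
contact_force: [-6.8, -0.4, 4.2]
gripper_width: 0.0287
gripper_force: 15.0
```

Grip is 15 N at 28.7 mm. The sideways force shows that the bottle sits about 2 mm toward −x, so I'll ease that off and then lift slowly.

Request:
jog_arm:
  deltas:
    - [[-1, -0.1, 0.03, 0, 0], [-1, -0.08, 0.03, 0, 0], [-1, 0, 0, 0, 0]]

```text
time_s: 17.2
tcp_pos: [0.5585, 0.3773, 0.0533]
eef_rot: [180.0, -0.1, -108.2]
contact_force: [-1.0, -3.8, 3.1]
gripper_width: 0.0282
gripper_force: 15.0
```

Request:
jog_arm:
  deltas:
    - [[-1, 0, 0, 0.3, 0], [-1, 0, 0, 0.5, 0], [-1, 0, 0, 0.5, 0], [-1, 0, 0, 1, 0], [-1, 0, 0, 2, 0], [-1, 0, 0, 0, 0]]

```text
time_s: 17.95
tcp_pos: [0.5604, 0.3797, 0.0994]
eef_rot: [-179.8, 0.3, -108.1]
contact_force: [0.1, 0.5, -1.1]
gripper_width: 0.0284
gripper_force: 15.0
```

Request:
jog_arm:
  deltas:
    - [[-1, 0, 0, 3, 0], [-1, 0, 0, 4, 0], [-1, 0, 0, 4, 0], [-1, 0, 0, 4, 0], [-1, 0, 0, 3, 0], [-1, 0, 0, 2, 0], [-1, 0.1, -2, 0, 0], [-1, 0.1, -3, 0, 0]]

```text
time_s: 18.95
tcp_pos: [0.5603, 0.3268, 0.2952]
eef_rot: [180.0, -0.0, -108.1]
contact_force: [-0.5, -0.5, -1.6]
gripper_width: 0.0286
gripper_force: 15.0
```

Request:
jog_arm:
  deltas:
    - [[-1, 0.2, -4.5, 0, 0.06], [-1, 0.2, -4.8, 0, 0.06], [-1, 0.2, -4.8, 0, 0.06], [-1, 0.2, -4.8, 0, 0.06], [-1, 0.2, -4.8, 0, 0.06], [-1, 0.2, -4.8, 0, 0.06], [-1, 0.2, -4.8, 0, 0.06], [-1, 0.2, -4.8, 0, 0.06]]

```text
time_s: 19.95
tcp_pos: [0.5751, -0.0561, 0.2955]
eef_rot: [179.9, 0.0, -80.6]
contact_force: [1.4, 0.4, -0.5]
gripper_width: 0.0284
gripper_force: 15.0
```

Request:
jog_arm:
  deltas:
    - [[-1, 0.1, -4.8, 0, 0.03], [-1, 0, -4.5, 0, 0], [-1, 0, -3, 0, 0], [-1, 0, -1.5, 0, 0], [-1, 0, 0, 0, 0], [-1, 0, 0, 0, 0]]

```text
time_s: 20.7
tcp_pos: [0.5772, -0.1908, 0.2961]
eef_rot: [180.0, 0.0, -78.9]
contact_force: [-0.3, 1.4, -0.9]
gripper_width: 0.0286
gripper_force: 15.0
```

Request:
jog_arm:
  deltas:
    - [[-1, 0.1, -0.4, -2, 0.005], [-1, 0, 0, -4, 0], [-1, 0, 0, -4, 0], [-1, 0, 0, -4, 0], [-1, 0, 0, -3, 0], [-1, 0, 0, -1.5, 0], [-1, 0, 0, 0, 0], [-1, 0, 0, 0, 0]]

```text
time_s: 21.7
tcp_pos: [0.5796, -0.1949, 0.1127]
eef_rot: [-179.9, -0.0, -78.6]
contact_force: [0.3, -0.4, -1.1]
gripper_width: 0.0287
gripper_force: 15.0
```

```bash
python3 - <<'E'
from h import *
s=r.get_state(); print(s["tcp_pos"],s["eef_rot"])
t=r.capture("top"); S=r.capture("scene")
o=np.zeros((500,800,3),np.uint8)
o[:,:395]=cv2.resize(S[200:300,370:449],(395,500),interpolation=cv2.INTER_CUBIC)
o[:400,400:]=cv2.resize(t[140:220,385:465],(400,400),interpolation=cv2.INTER_CUBIC)
cv2.imwrite("pics/c6.png",o)
p=s["tcp_pos"]
for dz in (0,-.019,-.0433): print(proj("scene",p+[0,0,dz]))
for xy in ((.5795,-.1952),(.578,-.1953)): print(proj("scene",np.r_[xy,.03]))
E
```

```text
[ 0.57962113 -0.19494207  0.1127369 ] [-1.79889920e+02 -4.46871068e-02 -7.86117583e+01]
(np.float64(404.055591356009), np.float64(222.40966137978032))
(np.float64(403.4046939017933), np.float64(228.6327726039284))
(np.float64(402.5868409046528), np.float64(236.45211516433338))
(np.float64(401.3339893800028), np.float64(248.87824408024477))
(np.float64(400.9790963649256), np.float64(249.08918983981079))
```

View pics/c6.png

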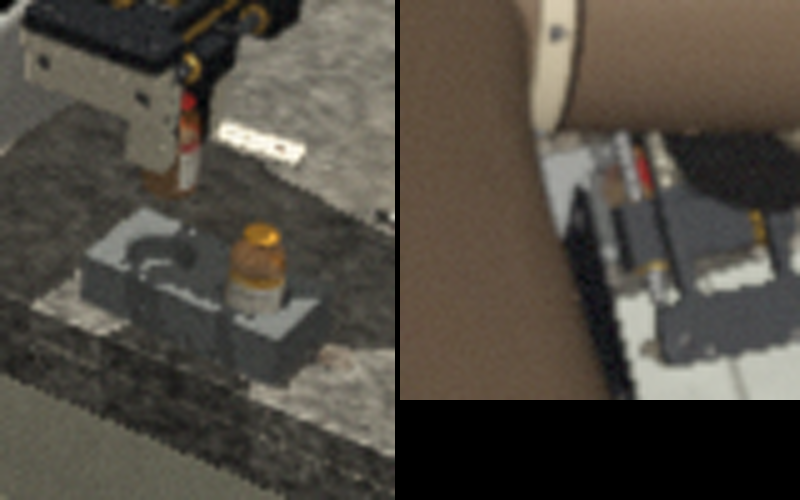

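The bottle hangs over the well at about scene (404,238) and the rim centre is near (402,250). The bottle may be slightly off to the right, so I'll measure it on an enlargement.

```bash
python3 - <<'E'
from h import *
S=r.capture("scene"); cv2.imwrite("pics/S7.png",S)
c=S[215:263,380:434]
c=cv2.resize(c,None,fx=12,fy=12,interpolation=cv2.INTER_NEAREST)
c=np.clip(c.astype(float)*1.5,0,255).astype(np.uint8)
for i in range(0,54,5): cv2.putText(c,str(380+i),(i*12,10),0,.35,(0,255,255),1); c[:14,i*12]=255
for i in range(0,48,5): cv2.putText(c,str(215+i),(0,i*12+10),0,.35,(0,255,255),1); c[i*12,:14]=255
cv2.imwrite("pics/c7.png",c)
E
```

```text
(no output)
```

View pics/c7.png

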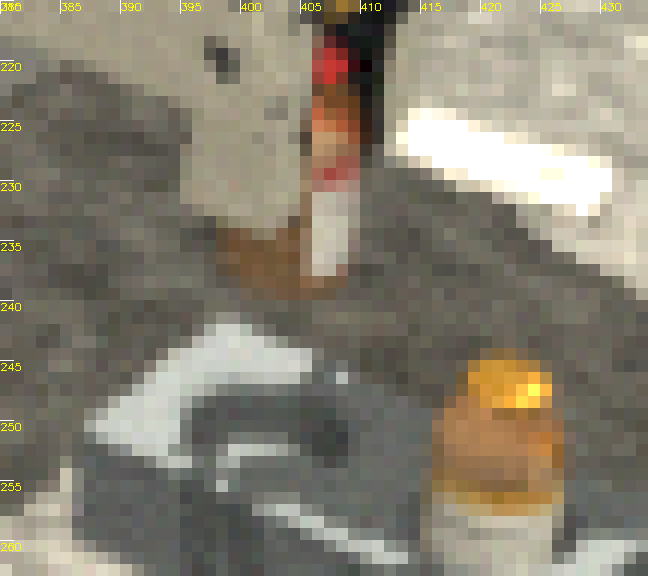

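The held bottle spans columns 398–409 (centre about 403.0). The rim spans 395–409 (centre about 401.6). Projecting both through the calibration puts them within about 1 mm of each other, so I go straight down.

Request:
jog_arm:
  deltas:
    - [[-1, 0, 0, -1.5, 0], [-1, 0, 0, -1.5, 0], [-1, 0, 0, -0.5, 0], [-1, 0, 0, -0.5, 0], [-1, 0, 0, -0.3, 0], [-1, 0, 0, 0, 0]]

```text
time_s: 22.6
tcp_pos: [0.5787, -0.1951, 0.0683]
eef_rot: [180.0, -0.0, -78.7]
contact_force: [0.2, 0.5, 0.9]
gripper_width: 0.0286
gripper_force: 15.0
```

Request:
jog_arm:
  deltas:
    - [[-1, 0, 0, -0.2, 0], [-1, 0, 0, -0.2, 0], [-1, 0, 0, 0, 0]]

```text
time_s: 22.98
tcp_pos: [0.5785, -0.1951, 0.0643]
eef_rot: [180.0, 0.0, -78.7]
contact_force: [-0.2, -0.5, -1.4]
gripper_width: 0.0286
gripper_force: 15.0
```

In the well and moving freely. Down to the floor.

Request:
jog_arm:
  deltas:
    - [[-1, 0, 0, -0.3, 0], [-1, 0, 0, -0.3, 0], [-1, 0, 0, 0, 0]]

```text
time_s: 23.35
tcp_pos: [0.5784, -0.1951, 0.058]
eef_rot: [180.0, 0.0, -78.7]
contact_force: [1.4, 0.1, -0.8]
gripper_width: 0.0288
gripper_force: 15.0
```

Request:
jog_arm:
  deltas:
    - [[-1, 0, 0, -0.15, 0], [-1, 0, 0, 0, 0]]

```text
time_s: 23.6
tcp_pos: [0.5786, -0.1951, 0.0568]
eef_rot: [180.0, 0.0, -78.7]
contact_force: [-0.6, -0.2, -0.6]
gripper_width: 0.0286
gripper_force: 15.0
```

Request:
jog_arm:
  deltas:
    - [[-1, 0, 0, -0.1, 0], [-1, 0, 0, 0, 0]]

```text
time_s: 23.85
tcp_pos: [0.5786, -0.1951, 0.0558]
eef_rot: [180.0, 0.0, -78.7]
contact_force: [0.4, -1.1, -1.6]
gripper_width: 0.0285
gripper_force: 15.0
```

Request:
jog_arm:
  deltas:
    - [[-1, 0, 0, -0.1, 0], [-1, 0, 0, 0, 0]]

```text
time_s: 24.1
tcp_pos: [0.5787, -0.1952, 0.0552]
eef_rot: [-180.0, -0.0, -78.6]
contact_force: [-0.7, -0.3, 3.2]
gripper_width: 0.0289
gripper_force: 15.0
```

Request:
jog_arm:
  deltas:
    - [[-1, 0, 0, -0.05, 0], [-1, 0, 0, 0, 0]]

```text
time_s: 24.35
tcp_pos: [0.5788, -0.1952, 0.0551]
eef_rot: [-180.0, -0.0, -78.6]
contact_force: [-1.7, 0.1, 7.8]
gripper_width: 0.0284
gripper_force: 15.0
```

The floor is felt at TCP z = 0.055, as predicted (12 + 43 mm). Releasing and retreating.

Request:
jog_arm:
  deltas:
    - [[-0.25, 0, 0, 0.05, 0], [-0.2, 0, 0, 0, 0], [-0.1, 0, 0, 0, 0], [0.2, 0, 0, 0, 0], [0.3, 0, 0, 0, 0], [0.3, 0, 0, 0.5, 0], [0.3, 0, 0, 1, 0], [0.3, 0, 0, 2, 0]]

```text
time_s: 25.35
tcp_pos: [0.5783, -0.195, 0.0902]
eef_rot: [179.9, 0.0, -78.7]
contact_force: [0.1, -0.6, 0.1]
gripper_width: 0.0565
gripper_force: 0.0
```

Request:
jog_arm:
  deltas:
    - [[0.3, 0, 0, 3, 0], [0.3, 0, 0, 4, 0], [0.3, 0, 0, 4, 0], [0.3, 0, 4, 3, 0], [0.3, 0, 5, 2, 0], [0.3, 0, 5, 0, 0], [0.3, 0, 5, 0, 0], [0.3, 0, 0, 0, 0]]

```text
time_s: 26.35
tcp_pos: [0.5787, -0.0022, 0.251]
eef_rot: [-179.9, 0.0, -78.4]
contact_force: [-0.8, 0.3, -0.2]
gripper_width: 0.057
gripper_force: 0.0
```

```bash
python3 - <<'E'
from h import *
t=r.capture("top"); S=r.capture("scene"); cv2.imwrite("pics/T8.png",t); cv2.imwrite("pics/S8.png",S)
o=np.zeros((400,800,3),np.uint8)
o[:,:395]=cv2.resize(S[230:290,370:430],(395,400),interpolation=cv2.INTER_CUBIC)
o[:,400:]=cv2.resize(t[145:215,400:470],(400,400),interpolation=cv2.INTER_CUBIC)
cv2.imwrite("pics/c8.png",o)
E
```

```text
(no output)
```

View pics/c8.png

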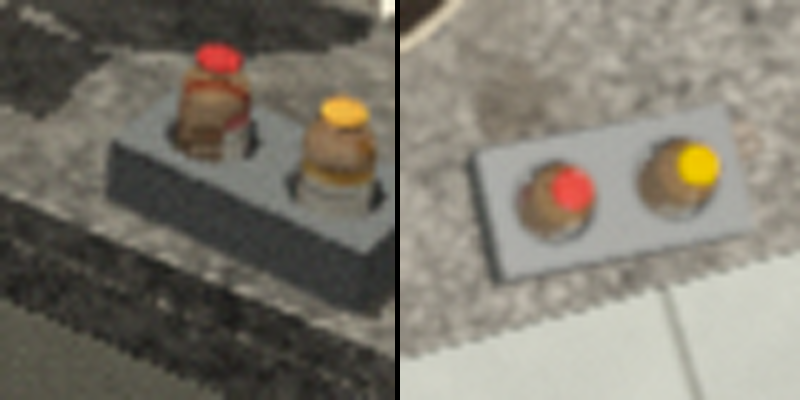

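The red-capped bottle stands upright and fully down in the well: scene about (403,247), top about (430,179). It sits at the same height as the neighbour, which has not moved, and the arm is clear of everything. Handing in.

```bash
python3 -c "
from plant import r
print(r.close_job())"
```

```text
the job is handed in; nothing more can be done
None
```

The job is done and handed in at about 26 s: I held the pawl down at about 14 N until the jaw was fully back, then stood the red-capped bottle upright and fully down in the empty well; the neighbour, cassette and marker were left alone.

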